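# Send the milling balls down the other chute

### The arm

A 6-joint arm with a two-finger parallel gripper is mounted at the origin on the work surface. World frame = base frame: x ahead of the robot, y to its left, z up, the work surface at z = 0. Lengths are in m, angles in rad, forces in N, time in s.
With the tool pointing down it reaches from about 0.25 to 0.775 m from the base axis. Payload 8.9 kg.
Tool frame: the origin (TCP) lies at the very end of the fingers, on their centre line; the grasp point (between the pads) lies 19 mm behind it; z points along the fingers, y is the direction in which the jaws open and shut (so a half turn about z gives the same grasp; the last joint's range is limited). The gripper opens to 85 mm and grips with 20 to 120 N. Pads are 22 mm wide; open, the fingers measure 114 mm over their backs; the gripper's body (76 mm by 85 mm) begins 54 mm behind the grasp point. The pads swing forward as they close: fully open they stand 13 mm farther back than shut.
Start: joints at [1.13, 0.291, -0.153, 1.127, 0, 1.431], TCP at [0.156, 0.501, 0.231] pointing down, gripper open.
Joint ranges: [-2.52, 2.52], [-0.91, 1.74], [-1.3, 1.37], [-1.96, 2.02], [-1.52, 1.47], [-3.14, 3.14]. Speed limits (rad/s): [2.22, 2.22, 2.79, 3.14, 3.14, 3.14].

### API

Orientations are given as [roll, pitch, yaw] about the fixed x, y, z axes, in that order (R = Rz(yaw) Ry(pitch) Rx(roll)).
In Python, from cell import sensors, cams, job gives the robot as it stands.
- The arm moves only by the tool move_arm, never from a script. Its argument "moves" is a list of rows, each a list of 3 entries, a list of its own where there are three numbers: the shift along the tool's x, y, z in mm, then the turn about the tool's z in rad, then the closure, from -1 (fully open) to 1 (shut), so that 0 is half open. A call has 1 to 8 rows; each row shifts and turns the commanded pose from where the row before left it, along the tool's axes as they then stand; what a row does not reach is not made up. A row lasts 1/10 s, in which the tool goes at most 50 mm and 8.59 degrees, less where a joint would pass 70% of its speed; a pose out of reach is approached as far as the arm can. A call is refused whole if a number of a shift passes 50 or a number of a turn 0.15, either way. A call with a gripper value outside its range is refused whole. The fingers move at their own pace and stop on an object; "squeeze" is the grip in N (left out, the last holds). Time passes only in rows, so rows that do not move let the fingers close. It gives the time, the measured TCP pose, the force and the opening at its end, in the units of the state.
- sensors.get_state(): the state, without advancing time (a new reading comes with each control period).
- cams.read_camera(name): name is "scene" or "top"; returns a dict with "frame" (400x640x3 uint8, red, green, blue), "mtx" (3x3 intrinsics, pixels), "view" (4x4, takes a point from world to camera coordinates). Camera axes: x right, y up, looking along -z (the intrinsics and any distortion apply to the point x, -y, -z); pixel columns grow to the right and rows downward; lengths in m; the calibration is good to about 2 mm. A picture is of the moment at which its call begins. There is no depth.
- job.finish_job(): hands the job in, once; it reports no verdict.
The state is a dict: "time": time; "joints": joint angles; "qd": joint speeds; "joint_torque": joint torques, N m; "ee_pos": TCP position; "tcp_rot": TCP orientation; "ft_force": force on the tool from outside, world axes, zero at the start; "moment": the same for the moment, N m; "grip_width": finger opening in m.
Only numpy, scipy, OpenCV 4.12 (cv2) and the standard library are available. Lean on these libraries where they do the work, as an engineer would, in place of code of your own. Each camera call takes 0.05 s, during which the arm holds its last target.

### The job

The seesaw gate of the ball sorter is tipped towards one of its two chutes: press its raised end down with a fingertip so that it rocks over its pivot to the other side and stays there. Then push the post of the stop slide sideways to the end of its travel, so that all three white milling balls roll down that other chute and come to rest in it. Leave the balls to roll by themselves without touching or lifting them, do not disturb the bowl, jar and brush standing around, and finish clear of everything.

Things in the scene. Friction and masses are not known exactly. Their poses are not given: they have to be found in the camera images.
- sorter: fixed plywood ball sorter, 580 mm wide (y), x from -60 to +245 mm. Origin on the table under the gate's pivot; x points away from the robot along the feed channel, y left, z up. The channel (36 mm between walls 30 mm high) slopes down to the robot, from x = +232 (floor 176 mm above the table) to above the gate's middle (x = +32, floor 135 mm). Only the slide stands above 215 mm
- gate (a joint): seesaw gate: wooden trough 210 mm long (y), 76 mm wide, hinged about the sorter's x axis 100 mm above the table. -0.25 rad: left (+y) end low, feeds the left chute; +0.25 rad: right (-y) end low, feeds the right. Top-heavy: past level (0) it falls over by itself and stays; under 2 N on a pad rocks it. A steel weight disc on its near side reaches 85 mm above the pivot
- pad_left (a point): centre of the top face of the gate's left press pad: a flat wooden tab 40 mm (y) by 50 mm (x), 6 mm thick, sticking out of the near (robot) side of the trough, 85 mm left of the pivot and 65 mm to the near side. About 140 mm above the table when raised, 98 mm when low. Free space above it and on its near side
- pad_right (a point): same on the gate's right side, 85 mm right of the pivot
- slide (a joint): stop slide, an aluminium plate across the feed channel that holds the balls back: 0 closed, 0.055 m fully open; slides only along the sorter's y, opening to +y (left). Friction about 1.2 N, stays where left; balls pass freely only from about 0.05 m
- post (a point): middle of the slide's upright wooden post, 16 mm across and 50 mm tall (25 mm above and below this point), 231 mm above the table, 106 mm beyond the pivot along the sorter's x. Push it from its right (-y) side; the plate top below the post's foot is 24 mm (x) by 30 mm (y)
- ball0_center (a point): centre of a loose white porcelain milling ball, 30 mm across, about 34 g; waits in the feed channel behind the slide (first in the row)
- ball1_center (a point): centre of a loose white porcelain milling ball, 30 mm across, about 34 g; waits in the feed channel behind the slide (second in the row)
- ball2_center (a point): centre of a loose white porcelain milling ball, 30 mm across, about 34 g; waits in the feed channel behind the slide (third in the row)
- chute_left (a point): low end of the left (+y) chute, about where the first ball comes to rest: an open channel 66 mm wide sloping outwards, from 108 mm (floor 68 mm above the table) to a closed end 265 mm from the pivot
- chute_right (a point): same for the right (-y) chute
- pot: loose terracotta bowl, 80 mm across, 75 mm tall; origin under its centre
- jar: loose closed white jar, 64 mm across, about 90 mm tall; origin under its centre
- brush: loose brush lying on the table, about 200 mm long; origin on the table under it
Mind the look-alikes: they are no part of the job. What is shaped like the part that bears ball1_center but turquoise is not meant.

How it is judged:
On the way, in this order (a step that is already met when the one before it is completed fails the run):
1. the gate is rocked over to its other side (distance of pad_left from where it was at the start of the episode above 0.022 m and (value of joint gate above 0.18 rad or value of joint gate below -0.18 rad)), for 0.2 s.
2. the slide is pushed open (value of joint slide above 0.045 m), for 0.1 s.
3. all three balls lie in the chute the gate now feeds (all of step 1 and ((y of ball0_center in the frame of sorter between 0.13 and 0.285 m and x of ball0_center in the frame of sorter between -0.04 and 0.04 m and z of ball0_center in the frame of sorter between 0.02 and 0.1 m and y of ball1_center in the frame of sorter between 0.13 and 0.285 m and x of ball1_center in the frame of sorter between -0.04 and 0.04 m and z of ball1_center in the frame of sorter between 0.02 and 0.1 m and y of ball2_center in the frame of sorter between 0.13 and 0.285 m and x of ball2_center in the frame of sorter between -0.04 and 0.04 m and z of ball2_center in the frame of sorter between 0.02 and 0.1 m and value of joint gate below -0.18 rad) or (y of ball0_center in the frame of sorter between -0.285 and -0.13 m and x of ball0_center in the frame of sorter between -0.04 and 0.04 m and z of ball0_center in the frame of sorter between 0.02 and 0.1 m and y of ball1_center in the frame of sorter between -0.285 and -0.13 m and x of ball1_center in the frame of sorter between -0.04 and 0.04 m and z of ball1_center in the frame of sorter between 0.02 and 0.1 m and y of ball2_center in the frame of sorter between -0.285 and -0.13 m and x of ball2_center in the frame of sorter between -0.04 and 0.04 m and z of ball2_center in the frame of sorter between 0.02 and 0.1 m and value of joint gate above 0.18 rad))), for 0.2 s.
At the end, for the whole second after the job is handed in: the gate lies on the other side than at the start (beyond 0.18 rad, pad moved more than 22 mm), the slide is open more than 45 mm, and all three balls lie in the chute on the gate's low side (more than 130 mm from the pivot), slower than 0.05 m/s (all of step 3 and value of joint slide above 0.045 m and linear speed of each of ball0, ball1, ball2 below 0.05 m/s); the robot touches nothing.
It fails at once if the slide is opened before the gate is over (value of joint slide above 0.025 m and distance of pad_left from where it was at the start of the episode below 0.022 m).
It fails at once if the robot touches a ball (contact force between any of the fingers, the arm and ball0 above 0.5 N or contact force between any of the fingers, the arm and ball1 above 0.5 N or contact force between any of the fingers, the arm and ball2 above 0.5 N).
It fails at once if a ball is lifted (z of any of ball0_center, ball1_center, ball2_center in the frame of sorter above 0.205 m).
It fails at once if the bowl, jar or brush is disturbed (distance of any of pot, jar, brush from where it was at the start of the episode above 0.02 m).
It also fails if it takes over 45 s, if anything falls off the work surface, if the arm or the gripper's body presses on something with over 40 N, if the wrist force passes 120 N, or if a joint passes its speed limit or range.

## Working session

There is one attempt and no reset: what is moved stays moved. The work goes in short steps, Python scripts to look and compute and a tool call to move; the robot and the scene stay as the last step left them, time stands still between calls to the robot, and variables do not carry over. Pictures are saved under pics/ and viewed, and the job is handed in when it is done.

Besides the shell and the picture viewer there is one more tool, called after "Request:" as name(argument=value, ...), one argument or row to a line, values as JSON. move_arm: Moves the arm, as the interface text tells. Its arguments: {"type":"object","properties":{"moves":{"type":"array"},"squeeze":{"type":"number"}},"required":["moves"]}

```bash
ls; mkdir -p pics; python3 - <<'E'
from cell import sensors, cams
import cv2,numpy as np
print(sensors.get_state())
for n in("scene","top"):
    d=cams.read_camera(n); cv2.imwrite(f"pics/{n}0.png",d["frame"][:,:,::-1]); print(n,d["mtx"].tolist(),np.round(d["view"],4).tolist(), [k for k in d])
E
```

```text
pics
{'time': 0.0, 'joints': array([ 1.12968530e+00,  2.91284589e-01, -1.54118108e-01,  1.12669737e+00,
        5.09053796e-06,  1.43147139e+00]), 'qd': array([ 8.39410688e-04, -9.07260637e-04, -2.12169688e-05, -1.36650153e-03,
       -3.72623261e-04, -1.15028500e-04]), 'joint_torque': array([ 1.02897804e-03, -5.37146866e+01,  3.31363750e+01,  1.59419485e-02,
        4.76639570e-05,  1.68545647e-06]), 'ee_pos': array([0.15586407, 0.50087571, 0.23073313]), 'tcp_rot': array([-3.14030226e+00, -1.86096879e-04,  2.83980644e+00]), 'ft_force': array([ 0.43905848,  0.64132926, -0.26353269]), 'moment': array([ 0.00441637, -0.02055957, -0.01004014]), 'grip_width': 0.0855706908561872}
scene [[381.4804968070576, 0.0, 328.9564014798546], [0.0, 381.4804968070576, 196.171258001356], [0.0, 0.0, 1.0]] [[-0.2389, 0.9708, -0.0195, 0.1176], [-0.7183, -0.1632, 0.6764, 0.3398], [0.6535, 0.1756, 0.7363, -1.2663], [0.0, 0.0, 0.0, 1.0]] ['frame', 'mtx', 'view']
top [[370.8573969952725, 0.0, 312.6669723458747], [0.0, 370.8573969952725, 203.05743721409064], [0.0, 0.0, 1.0]] [[0.0022, -1.0, 0.0006, 0.0179], [0.9962, 0.0022, 0.0872, -0.6146], [-0.0872, 0.0004, 0.9962, -1.0408], [0.0, 0.0, 0.0, 1.0]] ['frame', 'mtx', 'view']
```

View pics/scene0.png

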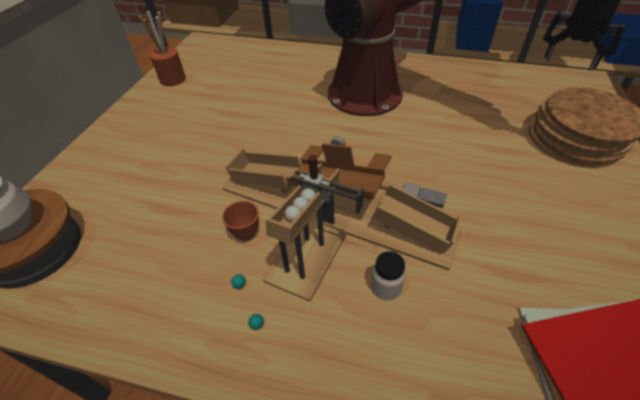

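View pics/top0.png

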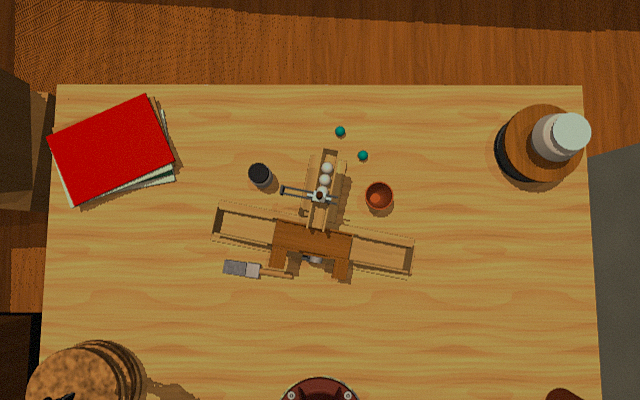

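```bash
cat > h.py <<'E'
import numpy as np,cv2
from cell import sensors,cams
def proj(d,P):
    P=np.atleast_2d(P); c=P@d["view"][:3,:3].T+d["view"][:3,3]
    q=np.c_[c[:,0],-c[:,1],-c[:,2]]@d["mtx"].T
    return q[:,:2]/q[:,2:]
def ray(d,uv):
    R=d["view"][:3,:3];t=d["view"][:3,3]
    k=np.linalg.inv(d["mtx"])@[uv[0],uv[1],1]
    return -R.T@t, R.T@np.array([k[0],-k[1],-k[2]])
def atz(d,uv,z):
    o,r=ray(d,uv); return o+r*(z-o[2])/r[2]
def tri(d1,u1,d2,u2):
    o1,r1=ray(d1,u1);o2,r2=ray(d2,u2)
    s=np.linalg.lstsq(np.c_[r1,-r2],o2-o1,rcond=None)[0]
    a=o1+s[0]*r1;b=o2+s[1]*r2
    return (a+b)/2,np.linalg.norm(a-b)
def crop(d,x,y,w,h,s,name):
    cv2.imwrite(name,cv2.resize(d["frame"][y:y+h,x:x+w,::-1],None,fx=s,fy=s,interpolation=cv2.INTER_CUBIC))
E
python3 - <<'E'
from h import *
t=cams.read_camera("top"); s=cams.read_camera("scene")
np.savez("c0.npz",t=t["frame"])
print(ray(t,(0,0))[0],ray(s,(0,0))[0])
for d in(t,s): print(proj(d,[[0,0,0],[.156,.5,.23]]))
crop(t,200,120,225,168,3.5,"pics/tc.png"); crop(s,210,130,260,180,3,"pics/sc.png")
E
```

```text
[0.52140064 0.01966638 1.09045296] [1.0996432  0.16365964 0.70484106]
[[319.04928347 422.03452872]
 [ 96.20298963 399.90984209]]
[[364.37931979  93.7970824 ]
 [564.96294957  69.29675484]]
```

View pics/tc.png

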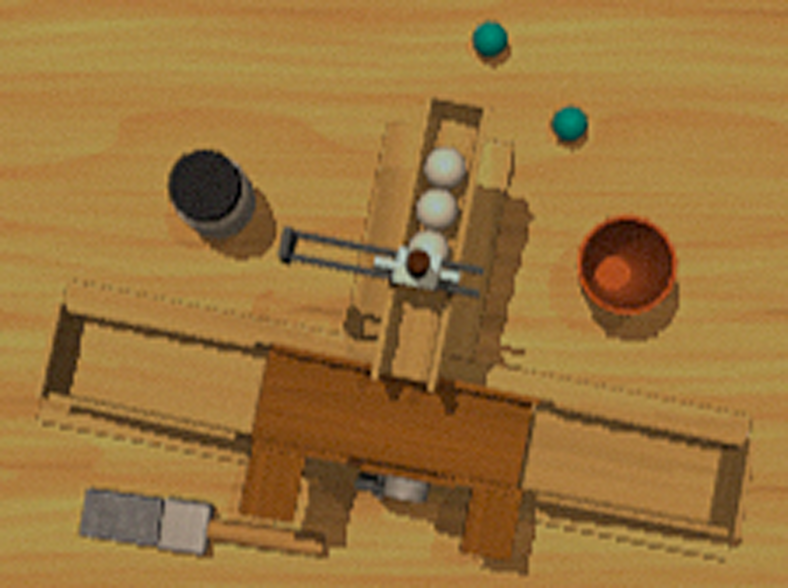

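View pics/sc.png

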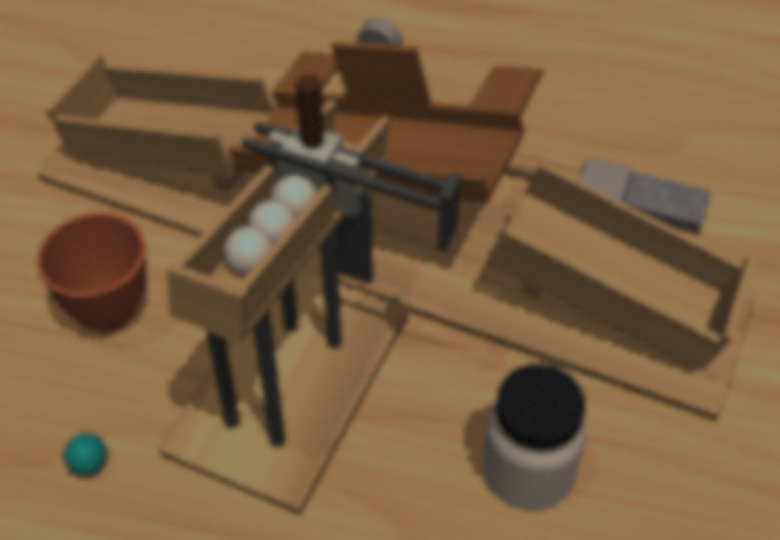

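```bash
python3 - <<'E'
from h import *
t=cams.read_camera("top"); s=cams.read_camera("scene")
crop(t,255,220,110,70,7,"pics/tc2.png"); crop(s,280,130,120,80,6.5,"pics/sc2.png")
T=lambda x,y:(200+x/3.5,120+y/3.5)
S=lambda x,y:(210+x/3,130+y/3)
for n,a,b in [("Lpad near",(267,517),(515,68)),("post top",(418,262),(309,80)),("ball0",(430,247),(295,193)),("ball1",(437,208),(272,218)),("ball2",(445,166),(247,247)),
 ("Lpad corner outer",(240,513),(542,70)),("Rpad outer corner",(517,558),(307,53)),("jar top",(206,186),(540,402)),("pot top",(627,264),(93,250))]:
    print(n,tri(t,T(*a),s,S(*b)))
E
```

```text
Lpad near (array([0.4395791 , 0.11178741, 0.13619939]), np.float64(0.0005627329076514717))
post top (array([0.61315847, 0.0048382 , 0.25369004]), np.float64(0.0016179902367089835))
ball0 (array([ 0.6324601 , -0.00425155,  0.17336569]), np.float64(0.0035707533351142413))
ball1 (array([ 0.659963  , -0.00993619,  0.17826467]), np.float64(0.0018101384279041182))
ball2 (array([ 0.68938429, -0.0158813 ,  0.18299796]), np.float64(0.0009350451207308244))
Lpad corner outer (array([0.44268272, 0.13149127, 0.14054045]), np.float64(0.0016690777372237113))
Rpad outer corner (array([ 0.40356027, -0.06877919,  0.08822176]), np.float64(0.011894586055580714))
jar top (array([0.69164447, 0.16868748, 0.0824258 ]), np.float64(0.0027158777585001032))
pot top (array([ 0.63135961, -0.16248236,  0.07381058]), np.float64(0.0030617496210839927))
```

View pics/tc2.png

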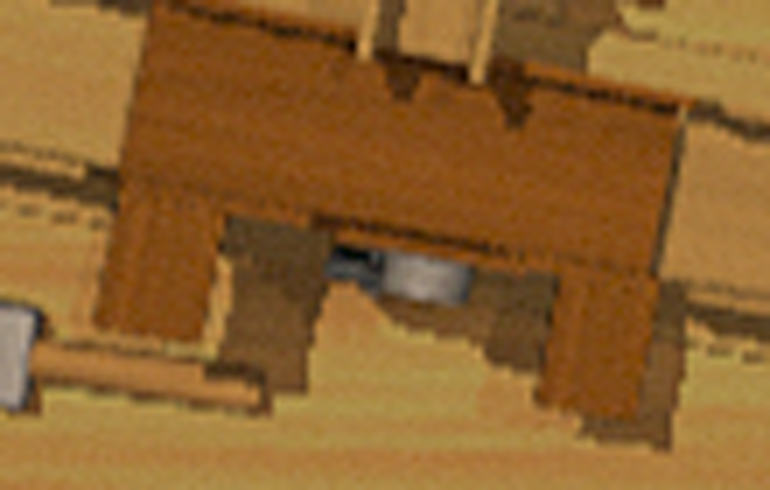

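View pics/sc2.png

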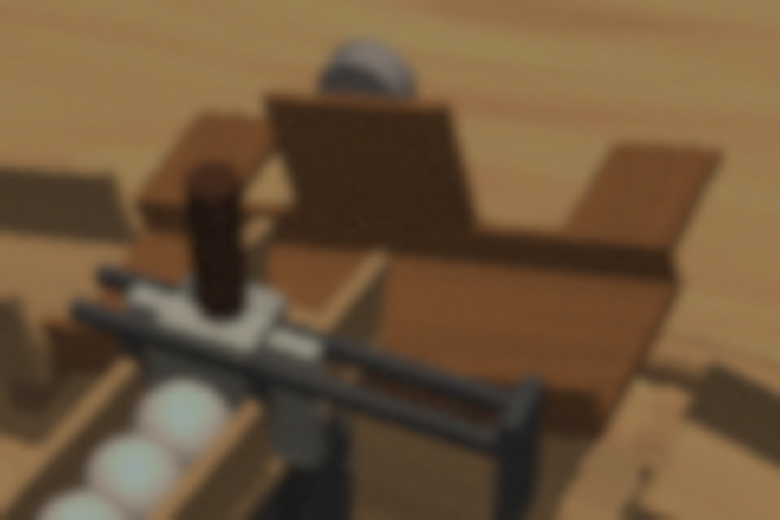

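```bash
cat >> h.py <<'E'
from scipy.optimize import least_squares
def W(p,L):
    L=np.atleast_2d(np.asarray(L,float)); c,s=np.cos(p[2]),np.sin(p[2])
    return np.c_[p[0]+c*L[:,0]-s*L[:,1],p[1]+s*L[:,0]+c*L[:,1],L[:,2]]
def G(g,h,L): # gate-plane points (x,y) at height h above pivot
    L=np.atleast_2d(np.asarray(L,float)); c,s=np.cos(g),np.sin(g)
    return np.c_[L[:,0],L[:,1]*c-h*s,.1+L[:,1]*s+h*c]
E
python3 - <<'E'
from h import *
t=cams.read_camera("top"); s=cams.read_camera("scene")
T=lambda x,y:(200+x/3.5,120+y/3.5)
S=lambda x,y:(210+x/3,130+y/3)
T2=lambda x,y:(255+x/7,220+y/7)
S2=lambda x,y:(280+x/6.5,130+y/6.5)
gl=[(-.09,.105),(-.09,.065),(-.09,-.105),(-.09,-.065)]
tp=np.array([T2(93,328),T2(203,342),T2(638,418),T2(537,402),T(418,262)])
sp=np.array([S2(722,152),S2(617,145),S2(207,112),S2(215,170)])
bt=np.array([T(437,208),T(445,166)]);bs=np.array([S(295,193),S(272,218),S(247,247)])
def f(q):
    pts=W(q,np.r_[G(q[3],q[4],gl),[[.106,0,.256]]])
    b=W(q,[[q[5]+k*.0294,0,.171+k*.006] for k in range(3)])
    sc=proj(s,pts)
    return np.r_[(proj(t,pts)-tp).ravel(),(sc[[0,1,2,4]]-sp).ravel(),(proj(t,b[1:])-bt).ravel(),(proj(s,b)-bs).ravel()]
r=least_squares(f,[.509,.026,-.2,.25,.0196,.125],loss="soft_l1")
print(np.round(r.x,4)); print(np.round(f(r.x).reshape(-1,2),1))
q=r.x
print("Lpad centre",W(q,G(q[3],q[4],[(-.065,.085)])),"after",W(q,G(-.25,q[4],[(-.065,.085)])),"post",W(q,[[.106,0,.231]]))
for n,d in(("t",t),("s",s)):
    im=d["frame"][:,:,::-1].copy()
    for P in W(q,[[.232,.018,.206],[.232,-.018,.206],[.032,.018,.165],[.032,-.018,.165],[0,.265,.06],[0,-.265,.06],[.106,0,.206],[.106,0,.256],[.245,0,0]]):
        u=proj(d,P)[0]; cv2.circle(im,tuple(int(round(v*16)) for v in u),16,(255,0,255),-1,cv2.LINE_AA,4)
    im=im[120:300,200:430] if n=="t" else im[120:310,205:475]
    cv2.imwrite(f"pics/ov{n}.png",cv2.resize(im,None,fx=2.9,fy=2.9,interpolation=cv2.INTER_CUBIC))
E
```

```text
[ 0.5113  0.0193 -0.1887  0.2412  0.0146  0.122 ]
[[-0.5  0.3]
 [-0.9  0.9]
 [-1.1  0.5]
 [-0.8  0.4]
 [ 2.1 -1. ]
 [-0.1  0.1]
 [-0.7 -0.1]
 [-1.3  0.1]
 [-3.9 -0.1]
 [-0.7  0.2]
 [-0.7  0.3]
 [-0.3  0.4]
 [-0.   0.5]
 [ 0.5 -0.1]]
Lpad centre [[0.4622376  0.10912189 0.13452097]] after [[0.46353882 0.11593659 0.09315915]] post [[ 6.15378162e-01 -5.90039352e-04  2.31000000e-01]]
```

View pics/ovt.png

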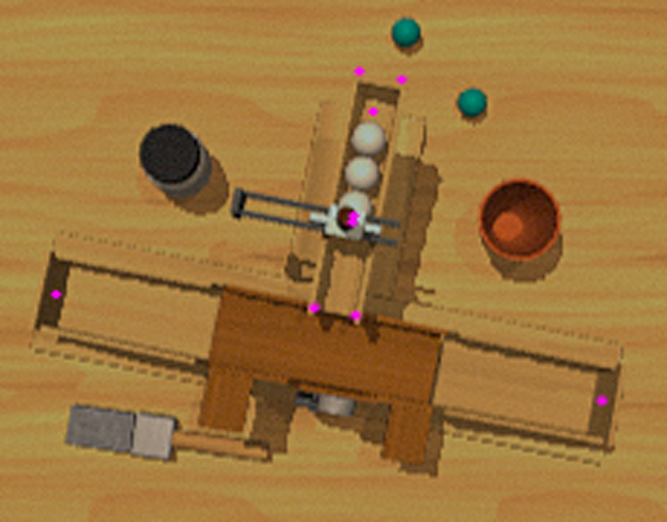

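View pics/ovs.png

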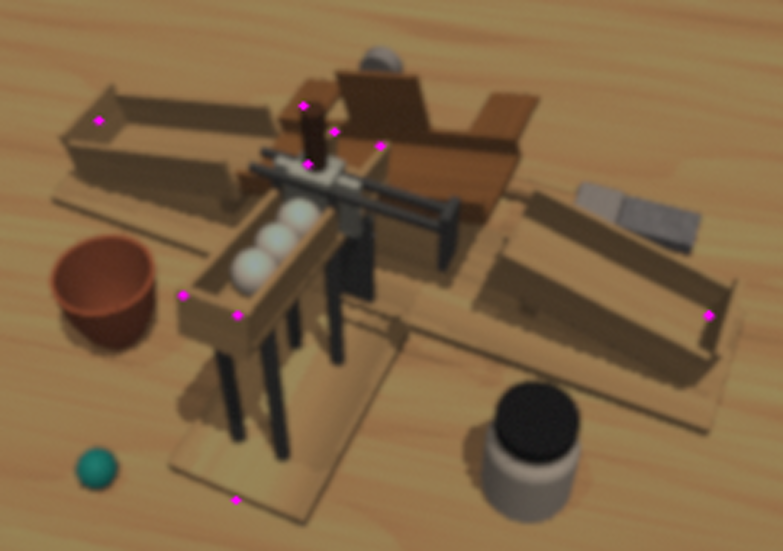

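Request:
move_arm(
  moves=[
    [[0, 0, 0], -0.113, 1],
    [[-20, -18, -3], 0, 1],
    [[-28, -25, 0], 0, 1],
    [[-28, -25, 0], 0, 1],
    [[-28, -25, 0], 0, 1],
    [[-28, -25, 0], 0, 1],
    [[-28, -25, 0], 0, 1],
    [[-28, -25, 0], 0, 1],
  ],
  squeeze=20,
)

```text
time: 1.2
ee_pos: [0.3099, 0.2997, 0.2345]
tcp_rot: [3.141, 0.0, 2.953]
ft_force: [1.0, 0.7, -0.4]
grip_width: 0.0
```

Request:
move_arm(
  moves=[
    [[-28, -24, 0], 0, 1],
    [[-28, -24, 0], 0, 1],
    [[-28, -24, 0], 0, 1],
    [[-28, -24, 0], 0, 1],
    [[-28, -24, 0], 0, 1],
    [[-25, -20, 0], 0, 1],
    [[-12, -8, 0], 0, 1],
    [[0, 0, 10], 0, 1],
  ],
)

```text
time: 2.0
ee_pos: [0.457, 0.1215, 0.2248]
tcp_rot: [3.141, 0.002, 2.95]
ft_force: [-0.5, 0.6, -0.3]
grip_width: -0.0
```

```bash
python3 - <<'E'
from h import *
s=cams.read_camera("scene");t=cams.read_camera("top");crop(s,270,60,160,140,4,"pics/s1.png")
crop(t,220,180,160,110,4.5,"pics/t1.png")
print(sensors.get_state()["ee_pos"])
E
```

```text
[0.45392426 0.12276034 0.22291138]
```

View pics/s1.png

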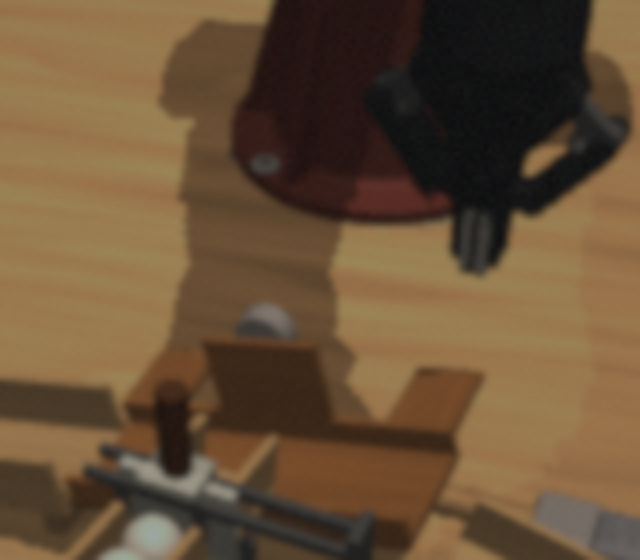

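View pics/t1.png

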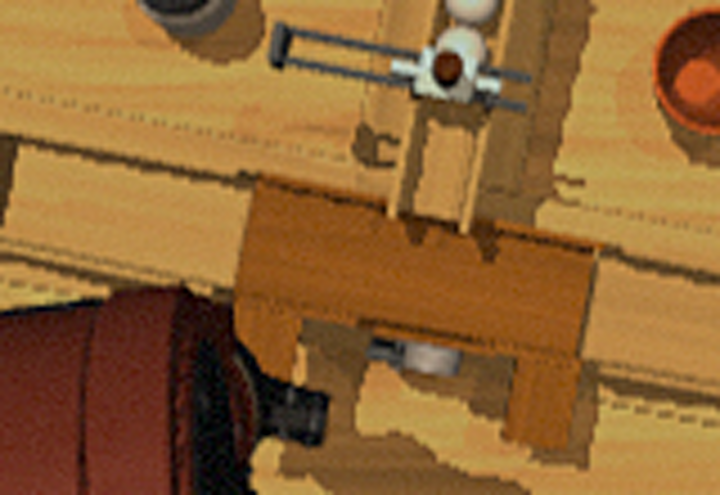

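Request:
move_arm(
  moves=[
    [[-4, 3, 20], 0, 1],
    [[0, 0, 30], 0, 1],
    [[0, 0, 20], 0, 1],
    [[0, 0, 8], 0, 1],
    [[0, 0, 5], 0, 1],
    [[0, 0, 5], 0, 1],
    [[0, 0, 5], 0, 1],
    [[0, 0, 0], 0, 1],
  ],
)

```text
time: 2.9
ee_pos: [0.4597, 0.1246, 0.1312]
tcp_rot: [-3.142, 0.0, 2.953]
ft_force: [-0.6, -0.4, 0.4]
grip_width: 0.0001
```

```bash
python3 - <<'E'
from h import *
s=cams.read_camera("scene");crop(s,270,60,160,140,4,"pics/s2.png")
q=sensors.get_state();print(q["ee_pos"],q["ft_force"])
E
```

```text
[0.45982207 0.12458679 0.13148465] [0.269448   0.49364951 0.49283787]
```

View pics/s2.png

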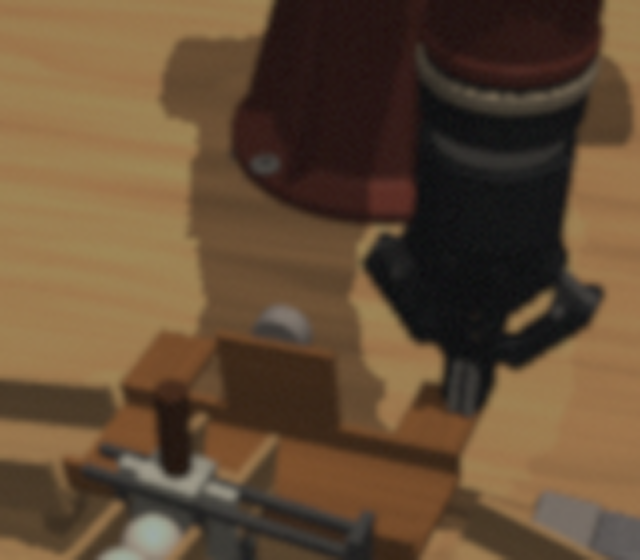

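Request:
move_arm(
  moves=[
    [[0, 0, 5], 0, 1],
    [[0, 0, 5], 0, 1],
    [[0, 0, 5], 0, 1],
    [[0, 0, 5], 0, 1],
    [[0, 0, 4], 0, 1],
    [[0, 0, 0], 0, 1],
    [[0, 0, 0], 0, 1],
  ],
)

```text
time: 3.65
ee_pos: [0.4597, 0.1246, 0.1072]
tcp_rot: [-3.142, -0.0, 2.953]
ft_force: [0.0, 0.2, 0.5]
grip_width: -0.0003
```

```bash
python3 - <<'E'
from h import *
s=cams.read_camera("scene");crop(s,270,60,160,140,4,"pics/s3.png")
q=sensors.get_state();print(q["ee_pos"],q["ft_force"])
E
```

```text
[0.4598266  0.12458842 0.10738394] [ 0.00454648 -0.10666349 -0.04483494]
```

View pics/s3.png

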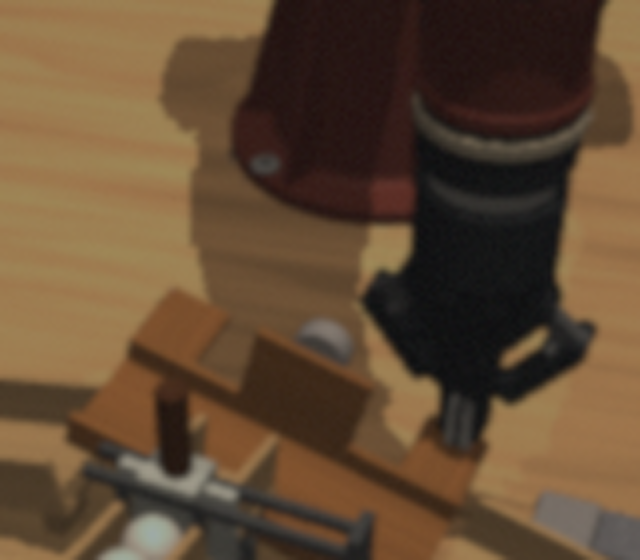

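Request:
move_arm(
  moves=[
    [[0, 0, -20], 0, 1],
    [[0, 0, -40], 0, 1],
    [[0, 0, -45], 0, 1],
    [[0, 0, -45], 0, 1],
    [[0, 0, -45], 0, 1],
    [[-5, -5, -28], 0, 1],
    [[-28, -22, 0], 0, 1],
    [[-30, -22, 0], 0, 1],
  ],
)

```text
time: 4.5
ee_pos: [0.5134, 0.0644, 0.3321]
tcp_rot: [3.141, 0.003, 2.955]
ft_force: [0.4, 0.4, 0.4]
grip_width: -0.0001
```

Request:
move_arm(
  moves=[
    [[-30, -22, 0], 0, 1],
    [[-30, -22, 0], 0, 1],
    [[-30, -22, 0], 0, 1],
    [[-15, -14, 0], 0, 1],
    [[-6, 0, 0], 0, 1],
    [[0, 0, 0], 0, 1],
  ],
)

```text
time: 5.1
ee_pos: [0.6067, -0.0348, 0.33]
tcp_rot: [3.141, -0.0, 2.952]
ft_force: [-0.5, 0.3, 0.3]
grip_width: 0.0001
```

```bash
python3 - <<'E'
from h import *
s=cams.read_camera("scene");t=cams.read_camera("top");crop(s,210,60,260,180,3,"pics/s4.png")
crop(t,200,120,225,168,3.5,"pics/t4.png")
q=sensors.get_state();print(q["ee_pos"],q["ft_force"],q["tcp_rot"])
print(proj(t,[q["ee_pos"]]),proj(s,[q["ee_pos"]]))
E
```

```text
[ 0.6059708  -0.03388744  0.33048022] [-0.5708295  -0.49359551 -0.83564198] [ 3.14133959e+00 -2.38162849e-04  2.95349797e+00]
[[338.53200013 194.40238101]] [[288.8507857  115.62948742]]
```

View pics/s4.png

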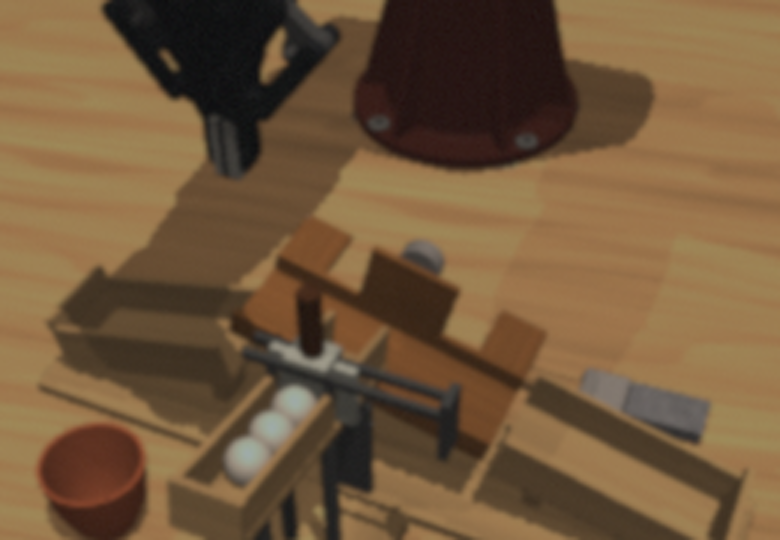

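View pics/t4.png

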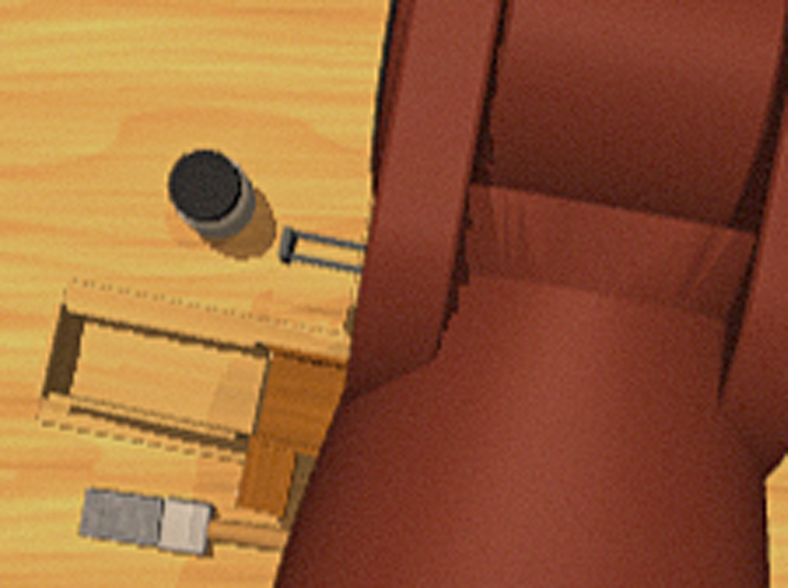

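Request:
move_arm(
  moves=[
    [[0, 0, 20], 0, 1],
    [[0, 0, 30], 0, 1],
    [[0, 0, 25], 0, 1],
    [[0, 0, 20], 0, 1],
    [[0, 0, 8], 0, 1],
    [[0, 0, 0], 0, 1],
  ],
)

```text
time: 5.8
ee_pos: [0.6056, -0.0339, 0.227]
tcp_rot: [3.142, -0.001, 2.954]
ft_force: [0.4, 0.1, 1.0]
grip_width: -0.0
```

```bash
python3 - <<'E'
from h import *
s=cams.read_camera("scene");crop(s,240,100,130,120,5,"pics/s5.png")
q=sensors.get_state();print(q["ee_pos"],q["ft_force"])
E
```

```text
[ 0.60624821 -0.03417234  0.22802036] [0.81069615 0.6091641  0.52471805]
```

View pics/s5.png

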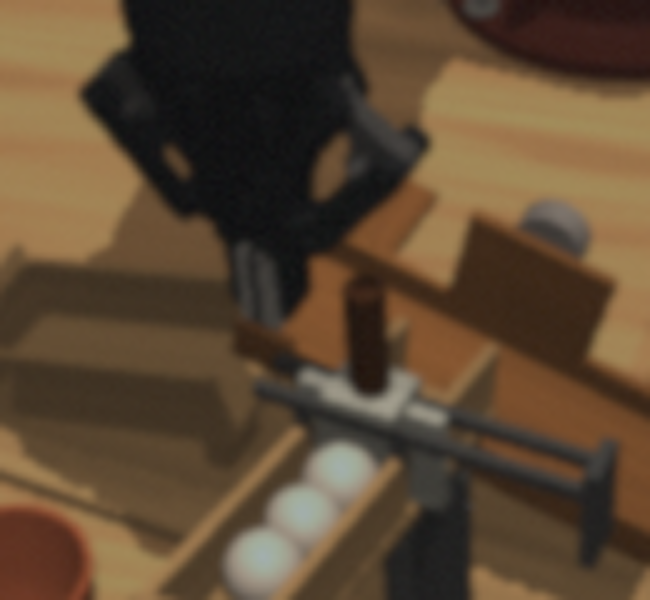

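Request:
move_arm(
  moves=[
    [[0, 8, 0], 0, 1],
    [[0, 8, 0], 0, 1],
    [[0, 8, 0], 0, 1],
    [[0, 8, 0], 0, 1],
    [[0, 0, 0], 0, 1],
  ],
)

```text
time: 6.35
ee_pos: [0.6127, -0.0021, 0.2275]
tcp_rot: [3.141, 0.0, 2.954]
ft_force: [0.7, 0.4, -0.8]
grip_width: -0.0
```

```bash
python3 - <<'E'
from h import *
s=cams.read_camera("scene");crop(s,240,100,130,120,5,"pics/s6.png")
q=sensors.get_state();print(q["ee_pos"],q["ft_force"])
E
```

```text
[ 0.61253574 -0.00252301  0.22733357] [ 0.06218293 -0.36038777 -1.58570639]
```

View pics/s6.png

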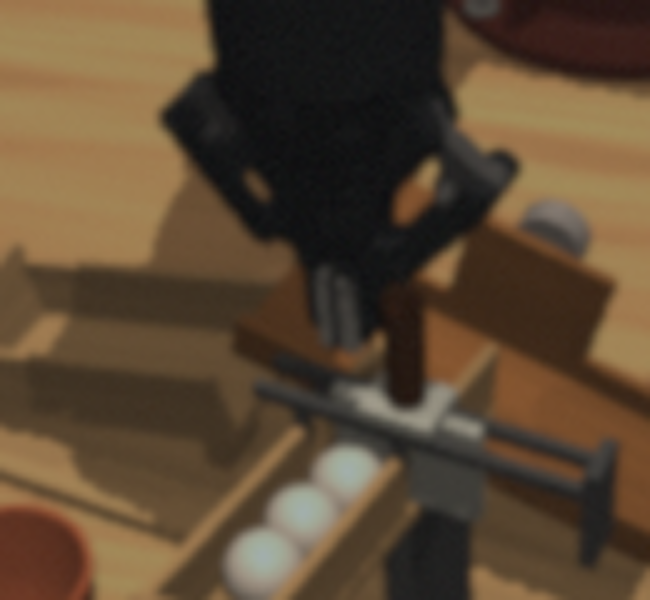

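Request:
move_arm(
  moves=[
    [[0, 8, 0], 0, 1],
    [[0, 8, 0], 0, 1],
    [[0, 8, 0], 0, 1],
    [[0, 6, 0], 0, 1],
    [[0, 3, 0], 0, 1],
  ],
)

```text
time: 6.9
ee_pos: [0.6188, 0.0298, 0.2273]
tcp_rot: [3.142, 0.0, 2.953]
ft_force: [0.6, -1.6, 0.1]
grip_width: 0.0
```

Request:
move_arm(
  moves=[
    [[0, 2, 0], 0, 1],
    [[0, 2, 0], 0, 1],
    [[0, 0, 0], 0, 1],
  ],
)

```text
time: 7.2
ee_pos: [0.6193, 0.0323, 0.2273]
tcp_rot: [-3.14, 0.0, 2.952]
ft_force: [0.8, -4.2, -0.0]
grip_width: 0.0003
```

```bash
python3 - <<'E'
from h import *
s=cams.read_camera("scene");crop(s,240,100,150,130,5,"pics/s7.png")
q=sensors.get_state();print(q["ee_pos"],q["ft_force"])
E
```

```text
[0.61930174 0.03237726 0.22727697] [ 0.15568888 -3.94823441  0.05831686]
```

View pics/s7.png

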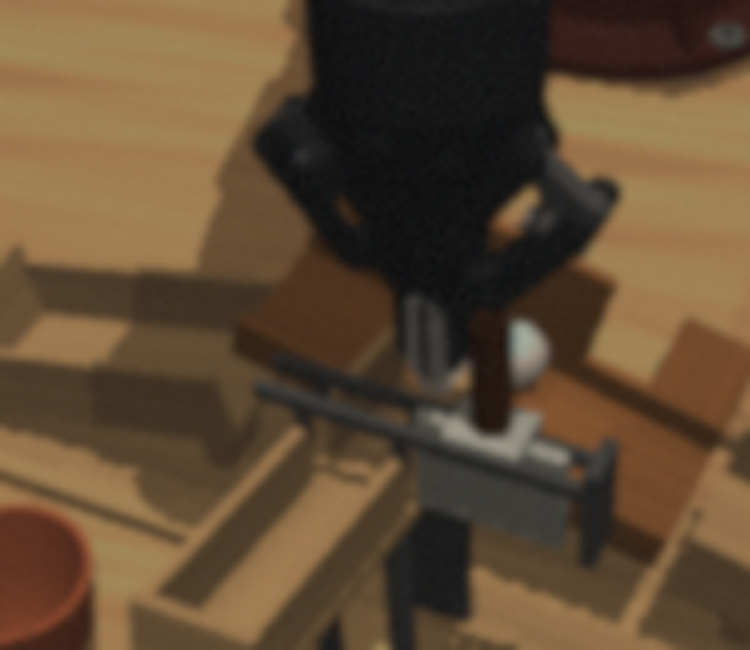

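Request:
move_arm(
  moves=[
    [[0, -8, 0], 0, 1],
    [[0, -15, 0], 0, 1],
    [[0, 0, -25], 0, 1],
    [[0, 0, -40], 0, 1],
    [[0, 0, -40], 0, 1],
    [[10, -20, -20], 0, 1],
    [[15, -40, 0], 0, 1],
    [[15, -40, 0], 0, 1],
  ],
)

```text
time: 8.05
ee_pos: [0.5564, -0.0817, 0.3529]
tcp_rot: [3.141, 0.002, 2.954]
ft_force: [0.5, -1.2, -0.3]
grip_width: 0.0001
```

Request:
move_arm(
  moves=[
    [[25, -40, 0], 0, 1],
    [[25, -40, 0], 0, 1],
    [[25, -40, 0], 0, 1],
    [[25, -40, 0], 0, 1],
    [[10, -20, 0], 0, 1],
    [[0, 0, 0], 0, 1],
    [[0, 0, 0], 0, 1],
    [[0, 0, 0], 0, 1],
  ],
)

```text
time: 8.85
ee_pos: [0.4154, -0.2362, 0.3523]
tcp_rot: [3.141, 0.0, 2.953]
ft_force: [-0.2, -0.2, 0.4]
grip_width: 0.0002
```

```bash
python3 - <<'E'
from h import *
import time
s=cams.read_camera("scene");t=cams.read_camera("top")
crop(t,200,120,225,168,3.5,"pics/t8.png");crop(s,210,130,260,180,3,"pics/s8.png")
q=sensors.get_state();print(q["time"],q["ee_pos"],q["ft_force"])
E
```

```text
8.95 [ 0.4156398  -0.23586615  0.35223449] [ 0.32827437 -0.77930916 -0.70839623]
```

View pics/t8.png

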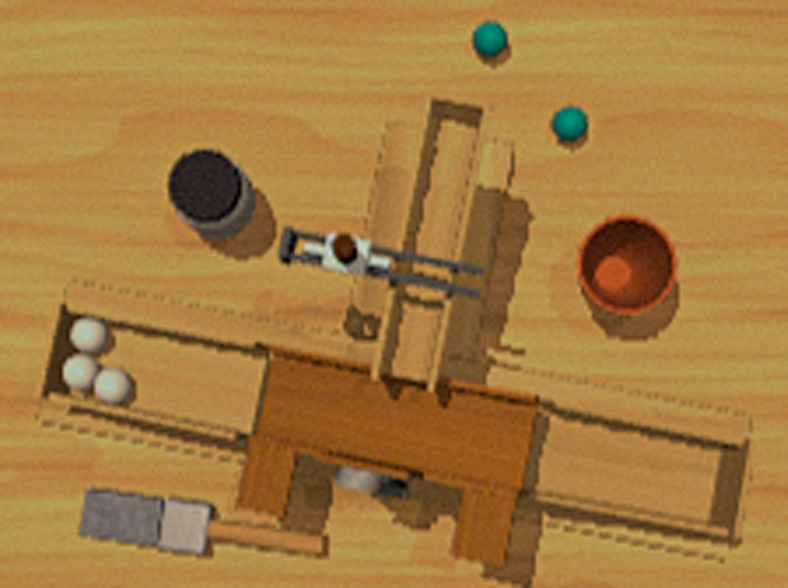

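View pics/s8.png

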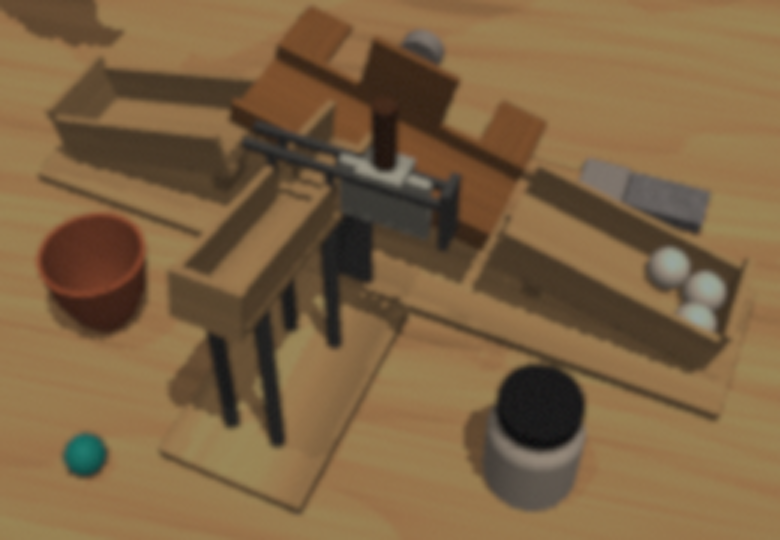

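Request:
move_arm(
  moves=[
    [[0, 0, 0], 0, 1],
    [[0, 0, 0], 0, 1],
    [[0, 0, 0], 0, 1],
    [[0, 0, 0], 0, 1],
    [[0, 0, 0], 0, 1],
    [[0, 0, 0], 0, 1],
    [[0, 0, 0], 0, 1],
    [[0, 0, 0], 0, 1],
  ],
)

```text
time: 9.75
ee_pos: [0.4152, -0.2365, 0.3523]
tcp_rot: [3.142, 0.0, 2.953]
ft_force: [0.2, 0.3, -0.3]
grip_width: -0.0002
```

```bash
python3 - <<'E'
from h import *
t0=cv2.imread("pics/top0.png")
t=cams.read_camera("top");s=cams.read_camera("scene");a=cams.read_camera("top")
crop(a,200,120,225,168,3.5,"pics/t9.png")
old=cv2.resize(cv2.imread("pics/t8.png"),(225,168),interpolation=cv2.INTER_AREA).astype(int)
df=np.abs(old-a["frame"][120:288,200:425,::-1].astype(int)).max(2)
print("diff ball area",df[85:125,10:50].max(),"noise elsewhere",df[0:40,0:120].max())
T=lambda x,y:(200+x/3.5,120+y/3.5);S=lambda x,y:(210+x/3,130+y/3)
p,e=tri(t,T(345,246),s,S(384,103));print("post",p,e,"slide",(p-[.6132,.0048,.2537])@[.188,.982,0])
for u,v in (((89,335),(696,322)),((81,373),(706,290)),((113,385),(670,267))):
    b,e=tri(t,T(*u),s,S(*v));d=b-[.5113,.0193,0];print("ball local",.982*d[0]-.188*d[1],.188*d[0]+.982*d[1],d[2],e)
E
```

```text
diff ball area 21 noise elsewhere 16
post [0.623426   0.05248485 0.25402933] 0.0021589394708716662 slide 0.04874900676931121
ball local 0.017378935631540672 0.25550212392242044 0.04491492049133733 0.003305732216328182
ball local -0.013737341028294554 0.25535435155980135 0.04501896745581985 0.003290466065971244
ball local -0.01810338433589668 0.22657364191579274 0.05218278020758804 0.0033513858951721913
```

View pics/t9.png

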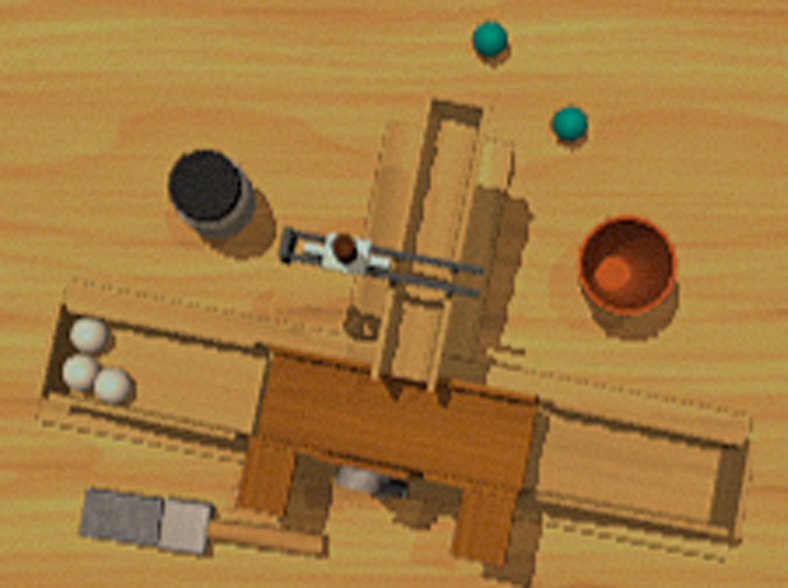

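```bash
python3 - <<'E'
from h import *
t=cams.read_camera("top");s=cams.read_camera("scene")
a=cv2.imread("pics/top0.png");b=t["frame"][:,:,::-1].copy()
up=lambda im:cv2.resize(im,None,fx=8,fy=8,interpolation=cv2.INTER_CUBIC)
u,v=200+418/3.5,120+262/3.5
x,y=int(u)-6,int(v)-5
tp=up(a[y:y+12,x:x+13]); X,Y=x-35,y-20; R=up(b[Y:Y+45,X:X+60])
m=cv2.matchTemplate(R,tp,cv2.TM_CCOEFF_NORMED);_,sc,_,l=cv2.minMaxLoc(m)
du=np.array([X+l[0]/8-x,Y+l[1]/8-y]);print(sc,du)
for z in(.206,.256):
    p0=atz(t,(u,v),z);p1=atz(t,(u+du[0],v+du[1]),z);print(z,np.linalg.norm(p1-p0))
E
```

```text
0.8550621867179871 [-20.75  -4.25]
0.206 0.05085116945429471
0.256 0.04797644507939027
```

```bash
python3 - <<'E'
from h import *
s=cams.read_camera("scene");t=cams.read_camera("top")
a=cv2.imread("pics/scene0.png");b=s["frame"][:,:,::-1].copy()
for im,n in((a,"a"),(b,"b")): cv2.imwrite(f"pics/ps{n}.png",cv2.resize(im[145:215,285:375],None,fx=6,fy=6,interpolation=cv2.INTER_CUBIC))
for im,n in((cv2.imread("pics/top0.png"),"a"),(t["frame"][:,:,::-1],"b")): cv2.imwrite(f"pics/pt{n}.png",cv2.resize(im[175:215,270:350],None,fx=8,fy=8,interpolation=cv2.INTER_CUBIC))
cv2.imwrite("pics/pst.png",np.vstack([cv2.resize(cv2.imread(f"pics/pt{n}.png"),(560,280)) for n in "ab"]))
ps=[cv2.imread(f"pics/ps{n}.png") for n in "ab"]
cv2.imwrite("pics/pss.png",cv2.resize(np.hstack(ps),(796,310)))
# slide direction in scene
u0=np.array([210+309/3,130+140/3])
o=np.array([.6132,.0048,.206]);
for k in(.045,.05,.055):
    print(k,proj(s,o+np.array([.188,.982,0])*k)-proj(s,o),proj(s,o+[0,0,.05]+np.array([.188,.982,0])*k)-proj(s,o+[0,0,.05]))
y0,x0=int(u0[1])-22,int(u0[0])-6
up=lambda im:cv2.resize(im,None,fx=8,fy=8,interpolation=cv2.INTER_CUBIC)
for (yy,hh,ww) in((y0,28,14),(y0,14,14),(y0+14,14,16)):
    tp=up(a[yy:yy+hh,x0:x0+ww]);Y,X=yy-5,x0+5
    R=up(b[Y:Y+hh+25,X:X+60]);m=cv2.matchTemplate(R,tp,cv2.TM_CCOEFF_NORMED);_,sc,_,l=cv2.minMaxLoc(m);print(sc,X+l[0]/8-x0,Y+l[1]/8-yy)
E
```

```text
0.045 [[21.99799321  6.85933251]] [[23.19207792  6.83575557]]
0.05 [[24.49389152  7.63759424]] [[25.82648966  7.61223601]]
0.055 [[27.00036607  8.41915383]] [[28.47268728  8.39219028]]
0.8540675640106201 24.625 7.875
0.7498080730438232 43.75 -4.0
0.975640594959259 24.25 7.875
```

View pics/pst.png

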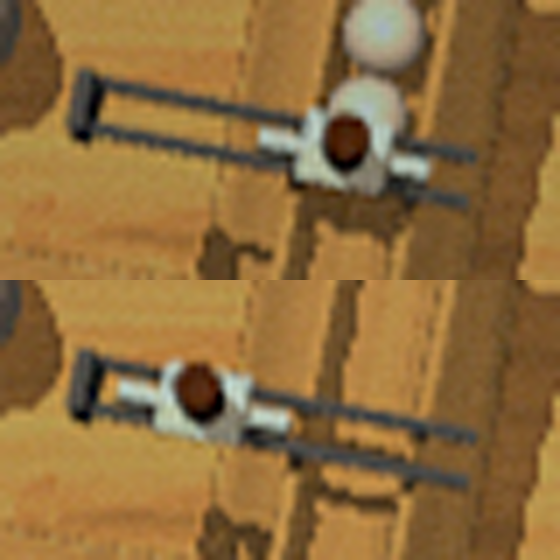

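View pics/pss.png

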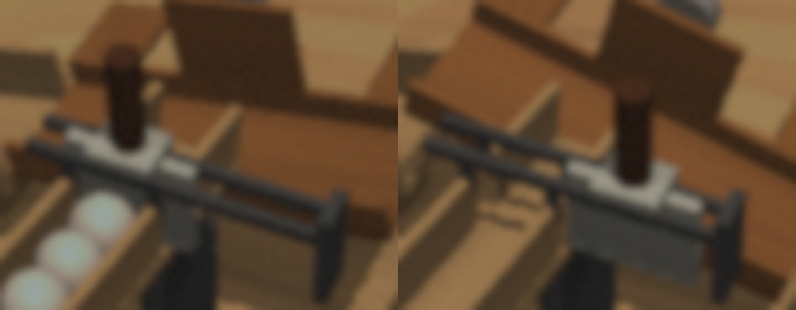

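The balls are in the left chute. By three image measurements the slide is open about 50 mm, which is enough to count, but a gap is still visible before its end block. There is time, so I'll go back and push it the rest of the way.

Request:
move_arm(
  moves=[
    [[-10, 20, 0], 0, 1],
    [[-25, 40, 0], 0, 1],
    [[-25, 40, 0], 0, 1],
    [[-25, 40, 0], 0, 1],
    [[-25, 40, 0], 0, 1],
    [[-15, 40, 0], 0, 1],
    [[-15, 40, 0], 0, 1],
    [[-5, 10, 0], 0, 1],
  ],
)

```text
time: 10.9
ee_pos: [0.6096, 0.0051, 0.3515]
tcp_rot: [3.141, -0.001, 2.956]
ft_force: [-0.1, -0.8, -0.8]
grip_width: -0.0001
```

```bash
python3 - <<'E'
from h import *
q=sensors.get_state();p=q["ee_pos"];d=np.array([.6193,.0323,.2273])-p
print(p,"to old contact, tool mm:",1e3*(-.982*d[0]+.188*d[1]),1e3*(.188*d[0]+.982*d[1]),-1e3*d[2])
E
```

```text
[0.60960587 0.00511636 0.35154407] to old contact, tool mm: -4.409107850599794 28.516828551958433 124.24406622543444
```

Request:
move_arm(
  moves=[
    [[-4, 0, 30], 0, 1],
    [[0, 0, 40], 0, 1],
    [[0, 0, 35], 0, 1],
    [[0, 0, 15], 0, 1],
    [[0, 0, 4], 0, 1],
    [[0, 14, 0], 0, 1],
    [[0, 10, 0], 0, 1],
    [[0, 4, 0], 0, 1],
  ],
)

```text
time: 11.7
ee_pos: [0.6184, 0.0297, 0.2296]
tcp_rot: [3.141, 0.002, 2.954]
ft_force: [0.0, -0.1, 0.6]
grip_width: 0.0001
```

Request:
move_arm(
  moves=[
    [[0, 2, 0], 0, 1],
    [[0, 2, 0], 0, 1],
    [[0, 0, 0], 0, 1],
  ],
)

```text
time: 12.0
ee_pos: [0.6184, 0.0322, 0.2287]
tcp_rot: [-3.141, 0.001, 2.953]
ft_force: [-1.0, -0.7, 0.7]
grip_width: -0.0003
```

Request:
move_arm(
  moves=[
    [[0, 2, 0], 0, 1],
    [[0, 1, 0], 0, 1],
    [[0, 0, 0], 0, 1],
  ],
)

```text
time: 12.3
ee_pos: [0.6185, 0.0328, 0.2286]
tcp_rot: [-3.138, 0.0, 2.951]
ft_force: [-1.9, -10.3, 2.9]
grip_width: 0.0
```

Request:
move_arm(
  moves=[
    [[0, 1, 0], 0, 1],
    [[0, 1, 0], 0, 1],
    [[0, 0, 0], 0, 1],
  ],
)

```text
time: 12.6
ee_pos: [0.6185, 0.0331, 0.2286]
tcp_rot: [-3.135, -0.0, 2.95]
ft_force: [-3.6, -18.0, 4.7]
grip_width: -0.0001
```

The force rose to 18 N with no further travel, so the slide is firmly against its end stop. Retreating.

Request:
move_arm(
  moves=[
    [[0, -10, 0], 0, 1],
    [[0, -15, 0], 0, 1],
    [[0, 0, -25], 0, 1],
    [[0, 0, -40], 0, 1],
    [[0, 0, -40], 0, 1],
    [[10, -20, -20], 0, 1],
    [[15, -40, 0], 0, 1],
    [[15, -40, 0], 0, 1],
  ],
)

```text
time: 13.4
ee_pos: [0.556, -0.0792, 0.3538]
tcp_rot: [3.141, 0.002, 2.954]
ft_force: [0.0, -1.2, -0.3]
grip_width: 0.0001
```

Request:
move_arm(
  moves=[
    [[25, -40, 0], 0, 1],
    [[25, -40, 0], 0, 1],
    [[25, -40, 0], 0, 1],
    [[25, -40, 0], 0, 1],
    [[10, -20, 0], 0, 1],
    [[0, 0, 0], 0, 1],
    [[0, 0, 0], 0, 1],
    [[0, 0, 0], 0, 1],
  ],
)

```text
time: 14.2
ee_pos: [0.4149, -0.2339, 0.3533]
tcp_rot: [3.141, 0.0, 2.953]
ft_force: [0.4, -0.4, -0.1]
grip_width: 0.0001
```

```bash
python3 - <<'E'
from h import *
s=cams.read_camera("scene");t=cams.read_camera("top")
crop(t,200,120,225,168,3.5,"pics/t10.png")
q=sensors.get_state();print(q["time"],q["ee_pos"],q["ft_force"])
E
```

```text
14.3 [ 0.41509832 -0.23364605  0.35321562] [ 1.17427193 -0.36912079  0.24768361]
```

View pics/t10.png

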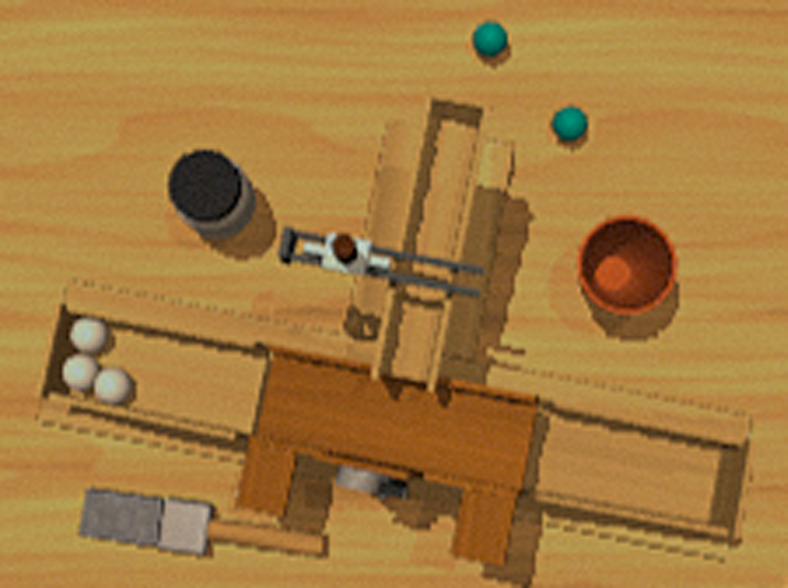

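The picture shows the three balls at rest at the left chute's end, (89,335), (81,373) and (113,385). The gate is still tipped left, the post stands at (345,246), and the bowl, jar and brush are where they were. The arm is clear of everything.

```bash
python3 -c "
from cell import job; print(job.finish_job())"
```

```text
the job is handed in; nothing more can be done
None
```

The gate is rocked over to the left, the slide is open, and all three white balls lie at rest in the left chute. I handed the job in at about 14 s of the 45 s allowed, with the arm clear of everything.

- **Gate:** its left end was raised at the start. I pressed the left pad down with the closed fingers until the gate passed level and fell over, and it has stayed there.
- **Slide:** I pushed the post left from its right side, and the balls rolled out by themselves. I then pushed it a second time to make sure it was at its end; the force rose to 18 N with no further travel, so it is on its stop.
- **Balls:** they are 227–256 mm from the pivot, within 18 mm of the chute's centre line, with centres 45–52 mm above the table. They did not move between pictures taken about a second apart.
- **Bowl, jar and brush:** they are in the same place in the first and last pictures.

**Disagreement:** the pictures put the slide at about 48–51 mm open, not the stated 55 mm. A small gap to its end block still shows, although the push met a hard stop. All readings are above the 45 mm needed, and I take the difference as measuring error.

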